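Refit the lantern's press knob and hold it in

ROBOT

A 6-joint arm with a two-finger parallel gripper is mounted at the origin on the work surface. World frame = base frame: x ahead of the robot, y to its left, z up, the work surface at z = 0. Lengths are in m, angles in rad, forces in N, time in s.
With the tool pointing down it reaches from about 0.375 to 0.975 m from the base axis. Payload 3.8 kg.
Tool frame: the origin (TCP) lies at the very end of the fingers, on their centre line; the grasp point (between the pads) lies 19 mm behind it (bot.pinch_z is the distance from the TCP to the grasp point, in m); x points along the fingers, y is the direction in which the jaws open and shut, and the axes are right-handed (so a half turn about x gives the same grasp; the last joint's range is limited). The gripper opens to 85 mm and grips with 20 to 120 N. Pads are 22 mm wide; open, the fingers measure 114 mm over their backs; the gripper's body (76 mm by 85 mm) begins 54 mm behind the grasp point. The pads swing forward as they close: fully open they stand 13 mm farther back than shut.
Start: joints at [1.121, 0.264, 1.604, -0, 1.274, -0.037], TCP at [0.271, 0.618, 0.231] pointing down, gripper open.
Joint ranges: [-2.63, 2.63], [-0.94, 2.18], [0.31, 2.57], [-1.31, 4.45], [0, 2.66], [-2.55, 2.55]. Speed limits (rad/s): [2.57, 2.57, 3.14, 3.14, 3.14, 3.14].

INTERFACE

Orientations are given as a rotation vector (axis times angle).
In Python, from workcell import monitor, imaging, finish_job, bot gives the robot as it stands.
- The arm moves only by the tool jog_arm, never from a script. Its argument "rows" is a list of rows, each a list of 7 numbers: the shift along the tool's x, y, z in m, then the turn, a rotation vector about the tool's x, y, z in rad, then the opening in per cent of the stroke, from 0 (shut) to 100 (fully open). A call has 1 to 20 rows; each row is the pose to reach, as a shift and turn from the pose measured when the call began, along the tool's axes at that moment; what a row does not reach only later rows make up. A row lasts 1/10 s, in which the tool goes at most 50 mm and 8.59 degrees, less where a joint would pass 70% of its speed; a pose out of reach is approached as far as the arm can. A call with a gripper value outside its range is refused whole. The fingers move at their own pace and stop on an object; "force" is the grip in N (left out, the last holds). Time passes only in rows, so rows that repeat a pose let the fingers close. It gives the time, the measured TCP pose, the force and the opening at its end, in the units of the state.
- monitor.read_state(): the state, without advancing time (a new reading comes with each control period).
- imaging.read_camera(name): name is "scene" or "top" or "wrist"; returns the picture (420x560x3 uint8, blue, green, red); there is no depth.
- imaging.camera_params(name): a dict with "fx", "fy", "cx", "cy" (pixels), "T" (4x4, takes a point from camera to world coordinates); the wrist camera has in their place "T_tool_cam" (4x4, takes a point from camera to tool coordinates, whose origin is the TCP and whose axes are the tool frame's). Camera axes: x right, y down, z forward; pixel columns grow to the right and rows downward; lengths in m; the calibration is good to about 2 mm. A picture is of the moment at which its call begins: read the wrist's pose just before it. camera_params takes no time and is no camera call.
- finish_job(): hands the job in, once; it reports no verdict.
The state is a dict: "time": time; "q": joint angles; "joint_vel": joint speeds; "joint_torque": joint torques, N m; "tool_pos": TCP position; "tcp_rot": TCP orientation; "wrist_force": force on the tool from outside, world axes, zero at the start; "torque": the same for the moment, N m; "width": opening from 0.0 (shut) to 1.0 (fully open).
Only numpy, scipy, OpenCV 4.12 (cv2) and the standard library are available. Lean on these libraries where they do the work, as an engineer would, in place of code of your own. Each camera call takes 0.05 s, during which the arm holds its last target. There are 200 camera calls.

TASK

The press knob has come off the rechargeable lantern: slide the lantern's guard all the way open to bare the switch spindle, then pick up the knob, turn it so that its bore matches the D-shaped spindle and push it fully home. Press the knob right in against the switch spring and keep it held in: finish with the gripper still holding the knob down, without letting go, the guard still open. Leave the can, tumbler, coil stand and torch where they are.

Things in the scene. Friction and masses are not known exactly. Their poses are not given: they have to be found in the camera images.
- lantern: Rechargeable lantern, grey, does not shift. Base block 130 (x) x 300 (y) x 70 mm high; origin at the centre of its underside, so its flat top, the deck, is 70 mm above the origin. A lamp 86 mm across stands on the deck at y = +95 mm, up to 97 mm above the deck. The switch with its spindle is at y = -105 mm, x = 0, under the sliding guard.
- guard (a joint): Travel of the sliding guard along the lantern's +y (towards the lamp), m: 0 closed over the spindle, 0.085 fully open (end stop). It stays where it is left; sliding takes about 1.5 N. The guard is a hollow upside-down box 60 (x) x 56 (y) x 40 mm high, centred over the spindle when closed.
- guard_fin (a point): Centre of the top edge of the guard's pinch fin: a black upright fin 12 mm thick (lantern x), 34 mm long (lantern y), 26 mm high, on top of the guard. This point is 66 mm above the deck and moves with the guard; axes are those of the lantern.
- switch: The switch's flat black bezel on the deck (40 mm across, 1.5 mm thick, with a small index tab); does not move. Origin on the spindle's axis at deck height. +x points to the side on which the spindle's flat lies; the index tab points that way too. z is up.
- spindle_tip (a point): Centre of the top of the upright steel D spindle: diameter 16 mm with one flat, 4 mm from the axis, on its +x side (axes as the switch; it does not turn); tip edges chamfered 1.5 mm. It stands 28 mm above the deck when not pressed and goes down when pressed.
- spindle (a joint): How far the spindle is pressed down, m: 0 out, 0.008 fully in. The spring pushes back with 2.4 N at the start, 8.8 N fully in. With the knob fully home its underside is 12 mm above the deck (spindle tip at the end of the 16 mm bore), and 4 mm above it when pressed right in.
- knob: Loose black knob, upright on the table, bore down; 36 mm high, 44 long (x), 28 between its two flat sides (across y), 45 g. A nose 10 mm wide juts 8 mm further at the +x end; a white line on top runs to it. Origin: centre of the underside, on the bore's axis. Bore: D, diameter 18.4 mm, flat 5.2 mm from the axis on the +x (nose) side, 16 mm deep. Fits only with the nose towards the switch's +x (within 8 degrees).
- can: Bystander: closed aerosol can, 52 mm across, 190 mm high, standing. Origin at the centre of its underside.
- tumbler: Bystander: glass tumbler upside down, 70 mm across, 88 mm high. Origin at the centre of its underside.
- coil_stand: Bystander: steel mosquito coil stand, a dish 110 mm across and 10 mm high with a 44 mm high post. Origin at the centre of its underside.
- torch: Bystander: yellow plastic torch lying down, 145 mm long (x), 48 mm across the head. Origin on the table under its middle.

How it is judged:
On the way, in this order (a step that is already met when the one before it is completed fails the run):
1. the guard is slid open (value of joint guard above 0.075 m), for 0.2 s.
2. the knob is on the spindle, its bore matched to the D (z of spindle_tip in the frame of knob above 0.0125 m and horizontal distance between spindle_tip and knob below 0.004 m and angle between the x axis of knob and the x axis of switch, either way round below 0.25 rad and angle between knob's own z axis and vertical below 0.12 rad), for 0.1 s.
At the end, for the whole second after the job is handed in: Guard open 75 mm or more; knob 12.5 mm or more onto the spindle, within 4 mm of its axis, 0.25 rad of the switch's x, 0.12 rad of upright; spindle pressed in 5.5 mm or more by the knob (over 4 N), fingers still on the knob (over 2 N), held through the last second (all of step 2 and value of joint guard above 0.075 m and value of joint spindle above 0.0055 m and contact force between knob and switch above 4 N and contact force between the fingers and knob above 2 N); the arm keeps its last pose, push and grip.
It fails at once if the can is pushed more than 30 mm or tipped (distance of can from where it was at the start of the episode above 0.03 m or angle between can's own z axis and vertical above 0.5 rad).
It fails at once if the tumbler is pushed more than 30 mm or tipped (distance of tumbler from where it was at the start of the episode above 0.03 m or angle between tumbler's own z axis and vertical above 0.5 rad).
It fails at once if the coil stand is pushed more than 30 mm or tipped (distance of coil_stand from where it was at the start of the episode above 0.03 m or angle between coil_stand's own z axis and vertical above 0.5 rad).
It fails at once if the torch is pushed more than 30 mm (distance of torch from where it was at the start of the episode above 0.03 m).
It also fails if it takes over 51 s, if anything falls off the work surface, if the arm or the gripper's body presses on something with over 40 N, if the wrist force passes 120 N, or if a joint passes its speed limit or range.

## Working session

There is one attempt and no reset: what is moved stays moved. The work goes in short steps, Python scripts to look and compute and a tool call to move; the robot and the scene stay as the last step left them, time stands still between calls to the robot, and variables do not carry over. Pictures are saved under pics/ and viewed, about 8 in all and at most 12, crops included, and the job is handed in when it is done.

Besides the shell and the picture viewer there is one more tool, called after ">>>" as name(argument=value, ...), one argument or row to a line, values as JSON. jog_arm: Moves the arm, as the interface text tells. Its arguments: {"type":"object","properties":{"rows":{"type":"array","items":{"type":"array","items":{"type":"number"}}},"force":{"type":"number"}},"required":["rows"]}

```bash
mkdir -p pics; ls; python3 - <<'E'
from workcell import monitor, imaging, bot
import cv2,numpy as np
np.set_printoptions(precision=4,suppress=True)
print(monitor.read_state())
for n in("top","scene"):
    cv2.imwrite(f"pics/{n}0.png",imaging.read_camera(n)); print(imaging.camera_params(n))
print(imaging.camera_params("wrist"))
E
```

```text
pics
{'time': 0.0, 'q': array([ 1.1211,  0.2648,  1.6054, -0.    ,  1.2737, -0.0369]), 'joint_vel': array([-0.0022,  0.0007, -0.001 , -0.0004, -0.0001,  0.0002]), 'joint_torque': array([  0.0003, -51.5081, -36.7322,   0.    ,   0.0126,  -0.    ]), 'tool_pos': array([0.2705, 0.6176, 0.2299]), 'tcp_rot': array([ 0.3221,  1.547 , -0.3255]), 'wrist_force': array([ 0.8076, -0.4681, -0.3085]), 'torque': array([-0.0269,  0.0009,  0.0453]), 'width': 0.9993462998360665}
{'fx': 388.6696051462323, 'fy': 388.6696051462323, 'cx': 281.57572815080044, 'cy': 213.04635061019437, 'T': array([[ 0.0271, -0.9947,  0.0989,  0.4713],
       [-0.9988, -0.0228,  0.0438, -0.1519],
       [-0.0413, -0.0999, -0.9941,  0.852 ],
       [ 0.    ,  0.    ,  0.    ,  1.    ]])}
{'fx': 432.50769733764906, 'fy': 432.50769733764906, 'cx': 283.5368719375669, 'cy': 207.87741002421743, 'T': array([[-0.7305,  0.5754, -0.3678,  0.8549],
       [ 0.6829,  0.622 , -0.3831,  0.1798],
       [ 0.0083, -0.531 , -0.8473,  0.8112],
       [ 0.    ,  0.    ,  0.    ,  1.    ]])}
{'fx': 289.2190615508097, 'fy': 289.2190615508097, 'cx': 275.29180181012, 'cy': 204.42897562252645, 'T_tool_cam': array([[ 0.0008, -0.3006,  0.9538, -0.1416],
       [ 1.    ,  0.0006, -0.0007, -0.0008],
       [-0.0003,  0.9538,  0.3006, -0.0767],
       [ 0.    ,  0.    ,  0.    ,  1.    ]])}
```

View pics/top0.png

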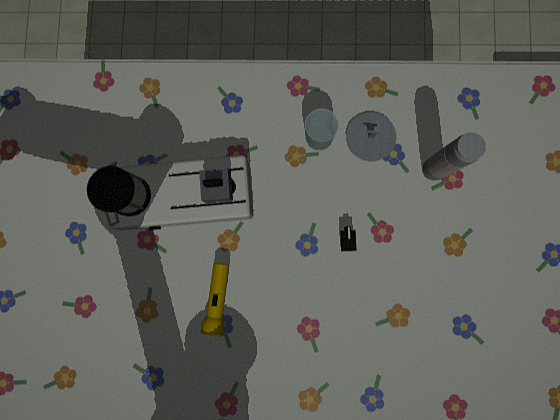

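View pics/scene0.png

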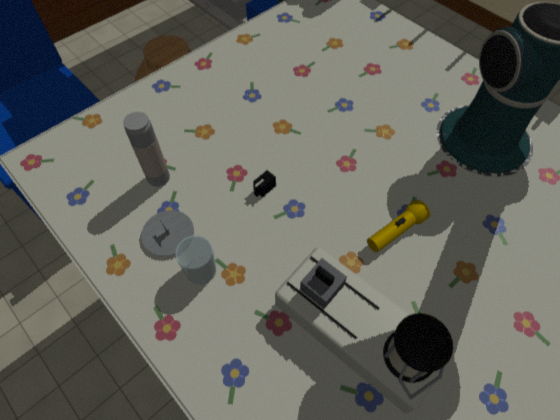

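The top view shows the lantern (lamp at 118,188, guard and fin at 213,183), the knob at (347,235), the torch at (216,290), the tumbler at (321,125), the coil stand at (371,135) and the can at (455,155). The scene view shows the same layout. I'll zoom in on the lantern and knob next.

```bash
python3 - <<'E'
import cv2,numpy as np
t=cv2.imread("pics/top0.png");s=cv2.imread("pics/scene0.png")
z=lambda im,x,y,w,h,W,H:cv2.convertScaleAbs(cv2.resize(im[y:y+h,x:x+w],(W,H),interpolation=cv2.INTER_CUBIC),alpha=1.5,beta=20)
a=np.hstack([z(t,140,135,120,90,400,300),z(t,317,200,60,45,400,300)])
b=np.hstack([z(s,270,240,120,90,400,300),z(s,235,160,60,45,400,300)])
cv2.imwrite("pics/z0.png",np.vstack([a,b]))
E
```

```text
(no output)
```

View pics/z0.png

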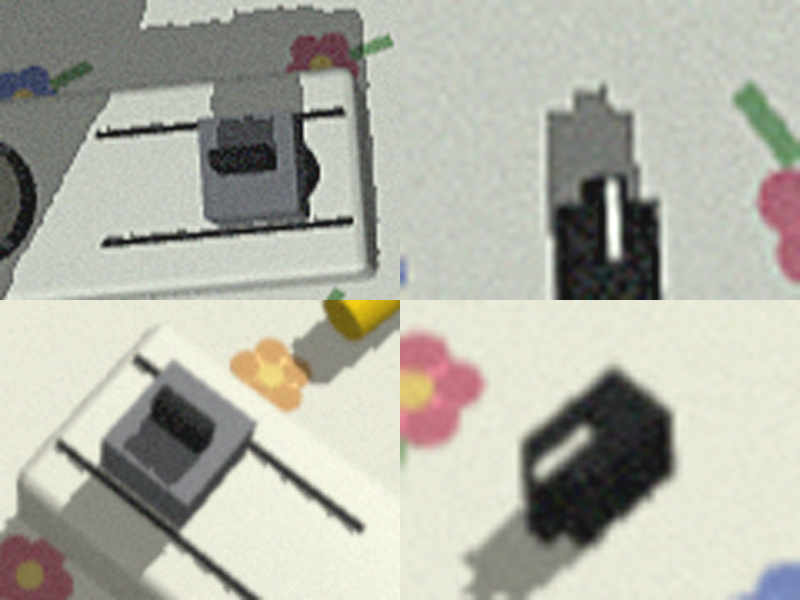

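```bash
cat > h.py <<'E'
import numpy as np, cv2
from scipy.spatial.transform import Rotation as R
from workcell import monitor, imaging
np.set_printoptions(precision=4,suppress=True)
def cam(n,st=None):
    p=imaging.camera_params(n)
    if n=="wrist":
        st=st or monitor.read_state(); T=np.eye(4); T[:3,:3]=R.from_rotvec(st["tcp_rot"]).as_matrix(); T[:3,3]=st["tool_pos"]; p["T"]=T@p["T_tool_cam"]
    return p
def onz(p,uv,z):
    u,v=uv; d=p["T"][:3,:3]@[(u-p["cx"])/p["fx"],(v-p["cy"])/p["fy"],1]; c=p["T"][:3,3]
    return c+d*(z-c[2])/d[2]
def rel(st,target,Rt=None):
    """shift in tool axes, turn rotvec in tool axes, to reach world pose"""
    Rm=R.from_rotvec(st["tcp_rot"])
    return Rm.inv().apply(np.array(target)-st["tool_pos"]), (Rm.inv()*Rt).as_rotvec() if Rt is not None else np.zeros(3)
def down(yaw):
    """tool x down, tool y at yaw in world xy"""
    y=np.array([np.cos(yaw),np.sin(yaw),0]);x=np.array([0,0,-1.]);return R.from_matrix(np.c_[x,y,np.cross(x,y)])
E
python3 - <<'E'
from h import *
t=cam("top");s=cam("scene")
z=lambda x,y,X,Y,k:(X+x/k,Y+y/k)
T1=3.3333
for q in [(97,134),(345,111),(102,243),(352,220)]: print("slot",onz(t,z(*q,140,135,T1),.07))
for q in [(350,70),(370,272)]: print("deck end",onz(t,z(*q,140,135,T1),.065))
print("fin",onz(t,z(242,150,140,135,T1),.136),onz(s,z(188,402-300,270,240,T1),.136))
for q in [(200,118),(298,114),(303,213),(205,222)]: print("guard top",onz(t,z(*q,140,135,T1),.11))
for q in [(213,180),(213,262)]: print("line",onz(t,z(*q,317,200,6.667),.036))
for q in [(590,427),(536,474)]: print("line s",onz(s,z(q[0]-400,q[1]-300,235,160,6.667),.036))
for n,uv,zz in [("can top",(469,148),.19),("tumbler",(321,122),.088),("coil",(371,135),.01),("torch",(217,292),.02),("lamp",(113,190),.167)]: print(n,onz(t,uv,zz))
st=monitor.read_state(); print(R.from_rotvec(st["tcp_rot"]).as_matrix())
E
```

```text
slot [0.6225 0.1176 0.07  ]
slot [ 0.6398 -0.0366  0.07  ]
slot [0.5545 0.1106 0.07  ]
slot [ 0.5721 -0.0434  0.07  ]
deck end [ 0.6669 -0.038   0.065 ]
deck end [ 0.5409 -0.0549  0.065 ]
fin [0.6021 0.0113 0.136 ] [0.5941 0.0152 0.136 ]
guard top [0.6254 0.043  0.11  ]
guard top [ 0.6289 -0.0149  0.11  ]
guard top [ 0.5704 -0.0202  0.11  ]
guard top [0.5639 0.0371 0.11  ]
line [ 0.5265 -0.2576  0.036 ]
line [ 0.5008 -0.2578  0.036 ]
line s [ 0.4996 -0.2555  0.036 ]
line s [ 0.5252 -0.2533  0.036 ]
can top [ 0.6562 -0.44    0.19  ]
tumbler [ 0.7336 -0.1928  0.088 ]
coil [ 0.7323 -0.3072  0.01  ]
torch [0.3824 0.0175 0.02  ]
lamp [0.5745 0.1858 0.167 ]
[[-0.0009  0.4011  0.916 ]
 [-0.0019  0.916  -0.4011]
 [-1.     -0.0021 -0.0001]]
```

The lantern yaw is about 0.113, with the guard fin at about (0.598, 0.013). The knob is at about (0.505, -0.257) with its nose along +x. I'll move above the fin.

```bash
python3 - <<'E'
from h import *
st=monitor.read_state(); print(rel(st,(.598,.013,.25),down(.113)))
E
```

```text
(array([-0.0191, -0.4226,  0.5426]), array([1.045 , 0.001 , 0.0019]))
```

>>> jog_arm(
  rows=[
    [-0.019,-0.4226,0.5426,1.045,0.001,0.002,60],
    [-0.019,-0.4226,0.5426,1.045,0.001,0.002,60],
    [-0.019,-0.4226,0.5426,1.045,0.001,0.002,60],
    [-0.019,-0.4226,0.5426,1.045,0.001,0.002,60],
    [-0.019,-0.4226,0.5426,1.045,0.001,0.002,60],
    [-0.019,-0.4226,0.5426,1.045,0.001,0.002,60],
    [-0.019,-0.4226,0.5426,1.045,0.001,0.002,60],
    [-0.019,-0.4226,0.5426,1.045,0.001,0.002,60],
    [-0.019,-0.4226,0.5426,1.045,0.001,0.002,60],
    [-0.019,-0.4226,0.5426,1.045,0.001,0.002,60],
    [-0.019,-0.4226,0.5426,1.045,0.001,0.002,60],
    [-0.019,-0.4226,0.5426,1.045,0.001,0.002,60],
    [-0.019,-0.4226,0.5426,1.045,0.001,0.002,60],
    [-0.019,-0.4226,0.5426,1.045,0.001,0.002,60],
    [-0.019,-0.4226,0.5426,1.045,0.001,0.002,60],
    [-0.019,-0.4226,0.5426,1.045,0.001,0.002,60],
    [-0.019,-0.4226,0.5426,1.045,0.001,0.002,60],
    [-0.019,-0.4226,0.5426,1.045,0.001,0.002,60],
  ],
)

```text
time: 1.9
tool_pos: [0.5973, 0.0143, 0.2497]
tcp_rot: [1.124, 1.262, -1.124]
wrist_force: [0.9, 1.2, 0.3]
width: 0.6
```

```bash
python3 - <<'E'
from h import *
st=monitor.read_state(); im=imaging.read_camera("wrist"); cv2.imwrite("pics/w1.png",im); print(st["time"],st["tool_pos"],st["tcp_rot"],st["q"])
p=cam("wrist",st); print(p["T"])
E
```

```text
1.9 [0.5973 0.0143 0.2497] [ 1.1244  1.2619 -1.1245] [-0.018   0.1077  1.7534  0.0004  1.2809 -0.1328]
[[ 0.9934  0.1098  0.0334  0.5885]
 [ 0.1147 -0.9473 -0.2991  0.0898]
 [-0.0012  0.301  -0.9536  0.3914]
 [ 0.      0.      0.      1.    ]]
```

View pics/w1.png

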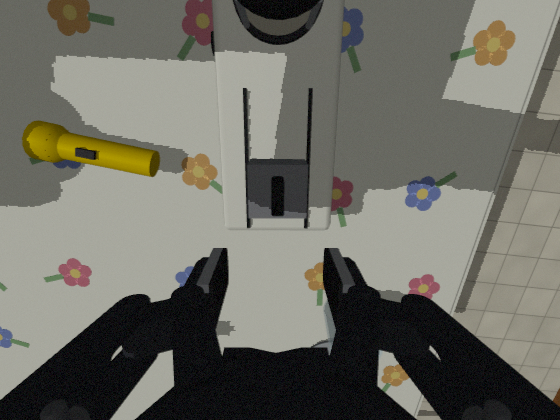

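The wrist view shows the fin's black top at (277,196), aligned with the image's vertical axis, and both slots upright. Now I'll compute the fin position.

```bash
python3 - <<'E'
from h import *
st=monitor.read_state(); p=cam("wrist",st); im=cv2.imread("pics/w1.png")
m=(im[170:225,262:295].max(2)<28).astype(np.uint8); n,l,s,c=cv2.connectedComponentsWithStats(m); i=1+s[1:,4].argmax(); print(s[i],c[i])
x,y,w,h=s[i][:4]; x+=262;y+=170
for v in(y,y+h): print(onz(p,(x+w/2,v),.136),onz(p,(x+w/2,v),.11))
for uv in [(247,90),(249,226),(309,90),(306,226)]: print(onz(p,uv,.07))
f=(.5965,.014)
print(rel(st,(.5965,.014,.114),down(.113)))
E
```

```text
[  9   6  13  40 468] [15.3526 25.4701]
[0.5964 0.0366 0.136 ] [0.5972 0.0311 0.11  ]
[ 0.6009 -0.0013  0.136 ] [ 0.6021 -0.0106  0.11  ]
[0.5564 0.1092 0.07  ]
[ 0.5718 -0.0414  0.07  ]
[0.6202 0.1165 0.07  ]
[ 0.6394 -0.0336  0.07  ]
(array([ 0.1358, -0.0009,  0.0003]), array([ 0.0019, -0.0003,  0.0003]))
```

>>> jog_arm(
  rows=[
    [0.05,0.0018,-0.001,0,0,0,50],
    [0.1,0.0018,-0.001,0,0,0,50],
    [0.135,0.0018,-0.001,0,0,0,40],
    [0.135,0.0018,-0.001,0,0,0,40],
    [0.135,0.0018,-0.001,0,0,0,0],
    [0.135,0.0018,-0.001,0,0,0,0],
    [0.135,0.0018,-0.001,0,0,0,0],
    [0.135,0.0018,-0.001,0,0,0,0],
    [0.135,0.0018,-0.001,0,0,0,0],
    [0.135,0.0018,-0.001,0,0,0,0],
  ],
  force=30,
)

```text
time: 2.95
tool_pos: [0.5989, 0.0156, 0.1152]
tcp_rot: [1.124, 1.262, -1.124]
wrist_force: [-1.5, 1.3, 1.9]
width: 0.129
```

>>> jog_arm(
  rows=[
    [0,0,-0.01,0,0,0,0],
    [0,0,-0.02,0,0,0,0],
    [0,0,-0.03,0,0,0,0],
    [0,0,-0.04,0,0,0,0],
    [0,0,-0.05,0,0,0,0],
    [0,0,-0.06,0,0,0,0],
    [0,0,-0.07,0,0,0,0],
    [0,0,-0.078,0,0,0,0],
    [0,0,-0.083,0,0,0,0],
    [0,0,-0.085,0,0,0,0],
    [0,0,-0.087,0,0,0,0],
    [0,0,-0.087,0,0,0,0],
    [0,0,-0.087,0,0,0,0],
  ],
)

```text
time: 4.25
tool_pos: [0.5903, 0.0917, 0.1151]
tcp_rot: [1.11, 1.249, -1.13]
wrist_force: [3.7, -36.1, -0.2]
width: 0.132
```

>>> jog_arm(
  rows=[
    [0,0,0.004,0,0,0,0],
    [0,0,0.006,0,0,0,0],
    [0,0,0.006,0,0,0,40],
    [0,0,0.006,0,0,0,40],
    [0,0,0.006,0,0,0,40],
    [-0.05,0,0.01,0,0,0,50],
    [-0.1,0,0.05,0,0,0,50],
    [-0.13,0,0.09,0,0,0,50],
    [-0.13,0,0.09,0,0,0,50],
  ],
)

```text
time: 5.15
tool_pos: [0.6037, 0.0027, 0.2525]
tcp_rot: [1.114, 1.241, -1.125]
wrist_force: [-0.1, 0.4, 0.1]
width: 0.502
```

```bash
python3 - <<'E'
from h import *
st=monitor.read_state(); im=imaging.read_camera("wrist"); cv2.imwrite("pics/w2.png",im); print(st["time"],st["tool_pos"],st["tcp_rot"],st["q"],st["wrist_force"])
t=imaging.read_camera("top");cv2.imwrite("pics/t2.png",t);t=t[120:240,80:280]
b=imaging.read_camera("scene"); cv2.imwrite("pics/s2.png",b)
z=lambda a,w,h:cv2.convertScaleAbs(cv2.resize(a,(w,h),interpolation=cv2.INTER_CUBIC),alpha=1.4,beta=15)
cv2.imwrite("pics/z2.png",np.vstack([z(im[50:290,180:400],550,600)]))
E
```

```text
5.15 [0.6037 0.0027 0.2525] [ 1.1138  1.2412 -1.1251] [-0.0264  0.1107  1.7451 -0.0189  1.2747 -0.1375] [-0.1061  0.4184  0.0901]
```

View pics/z2.png

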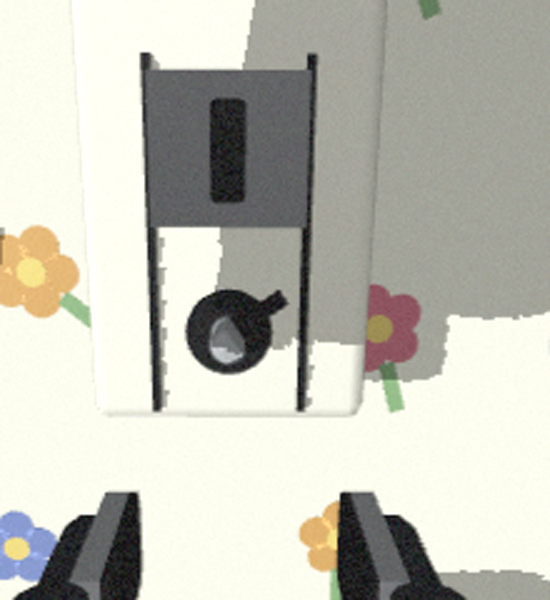

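The guard is up against the far end of its slots. The bezel is at crop (229,332), with the index tab pointing to (283,298), and the spindle is bare.

```bash
python3 - <<'E'
from h import *
st=monitor.read_state(); p=cam("wrist",st); im=cv2.imread("pics/w2.png"); 
f=lambda x,y:(180+x/2.5,50+y/2.5)
roi=im[160:202,248:300]; m=(roi.max(2)<45).astype(np.uint8)
cs=cv2.findContours(m,cv2.RETR_EXTERNAL,cv2.CHAIN_APPROX_NONE)[0]; c=max(cs,key=cv2.contourArea)[:,0]+[248,160]
P=np.array([onz(p,q,.0715)[:2] for q in c+0.0])
# centre: distance-robust circle fit r=20
from scipy.optimize import least_squares
g=least_squares(lambda o:np.hypot(*(P-o).T)-.02,P.mean(0),loss="soft_l1",f_scale=.001).x
d=np.hypot(*(P-g).T); tab=P[d>.024].mean(0); 
print("switch",g,"tab",tab,"yaw",np.arctan2(*(tab-g)[::-1]),np.sort(d)[-3:],np.median(d))
print("tip guess",onz(p,f(232,322),.098))
for q in[(228,99),(228,203)]: print("fin",onz(p,f(*q),.136),onz(p,f(*q),.11))
for q in[(150,70),(307,70),(307,227),(150,227)]: print("guard top",onz(p,f(*q),.11))
# knob in top picture
for n in("top","scene"):
    t=cv2.imread({"top":"pics/t2.png","scene":"pics/s2.png"}[n]);x0,y0,x1,y1=(330,205,365,255) if n=="top" else (248,165,282,202)
    r=t[y0:y1,x0:x1]; m=((r.max(2)<60)).astype(np.uint8); k=max(cv2.findContours(m,0,1)[0],key=cv2.contourArea)[:,0]+[x0,y0]; print(n,cv2.boundingRect(k),cv2.minAreaRect(k))
E
```

```text
switch [0.5971 0.0042] tab [0.6169 0.021 ] yaw 0.7048967055757471 [0.0271 0.0272 0.0274] 0.019019934071651107
tip guess [0.5968 0.014  0.098 ]
fin [0.5864 0.0962 0.136 ] [0.5859 0.0976 0.11  ]
fin [0.59   0.0637 0.136 ] [0.5899 0.0618 0.11  ]
guard top [0.5575 0.1039 0.11  ]
guard top [0.6125 0.1103 0.11  ]
guard top [0.6204 0.0565 0.11  ]
guard top [0.5617 0.0496 0.11  ]
top (340, 226, 16, 25) ((347.5, 238.0), (24.0, 15.0), 90.0)
scene (254, 171, 22, 26) ((263.04705810546875, 184.3882293701172), (17.35443687438965, 26.248584747314453), 49.398704528808594)
```

Opening as measured (66–76 mm) disagrees with 85 mm, so I'll compare the fixed cameras before and after.

```bash
python3 - <<'E'
import cv2,numpy as np
t=cv2.imread("pics/t2.png");s=cv2.imread("pics/s2.png")
z=lambda im,x,y,w,h,W,H:cv2.convertScaleAbs(cv2.resize(im[y:y+h,x:x+w],(W,H),interpolation=cv2.INTER_CUBIC),alpha=1.5,beta=20)
cv2.imwrite("pics/z3.png",np.hstack([z(t,140,135,120,90,400,300),z(s,270,240,120,90,400,300)]))
E
```

```text
(no output)
```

View pics/z3.png

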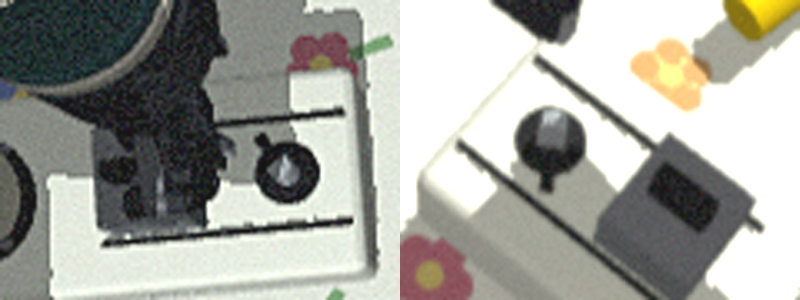

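The top view shows the bezel at crop (288,172) with its tab at (263,142). In the scene view the bezel is at (150,140) and the tab at (147,185). The guard has moved along its slots.

```bash
python3 - <<'E'
from h import *
t=cam("top");s=cam("scene");k=3.3333
S=lambda x,y,z:onz(s,(270+x/k,240+y/k),z); T=lambda x,y,z:onz(t,(140+x/k,135+y/k),z)
for a,b in[((172,62),(271,135)),((255,128),(352,203))]: A,B=S(*a,.11),S(*b,.11);print("corner",A,B,np.linalg.norm(A-B))
A,B=S(188,102,.136),S(283,172,.136);
for n,F,c,b in(("top",T,(288,172),(263,142)),("scene",S,(150,140),(147,187))):
    C,D=F(*c,.0715),F(*b,.0715); print(n,C,D,np.arctan2(*(D-C)[1::-1]))
st=monitor.read_state(); print(st["tool_pos"],R.from_rotvec(st["tcp_rot"]).as_matrix())
E
```

```text
corner [ 0.5736 -0.0131  0.11  ] [0.5658 0.0511 0.11  ] 0.06468352059331131
corner [0.569  0.0428 0.11  ] [0.563  0.1039 0.11  ] 0.06136558275751375
top [ 0.6008 -0.0031  0.0715] [0.6191 0.0132 0.0715] 0.7248354082497857
scene [0.6007 0.0009 0.0715] [0.621  0.0188 0.0715] 0.7208269920179173
[0.6008 0.0049 0.2468] [[ 0.0022  0.9933  0.116 ]
 [-0.0162  0.116  -0.9931]
 [-0.9999  0.0003  0.0163]]
```

The guard moved about 64 mm because I pulled it back 6 mm before releasing. I'll regrip it, push to the stop and release there.

```bash
python3 - <<'E'
from h import *
st=monitor.read_state(); print(rel(st,(.589,.079,.2),down(.113)),rel(st,(.589,.079,.115),down(.113)))
E
```

```text
(array([ 0.0456, -0.0031, -0.0757]), array([ 0.0032,  0.0163, -0.0003])) (array([ 0.1306, -0.0031, -0.0771]), array([ 0.0032,  0.0163, -0.0003]))
```

>>> jog_arm(
  rows=[
    [0.0456,-0.003,-0.0757,0.003,0.0163,0,40],
    [0.0456,-0.003,-0.0757,0.003,0.0163,0,40],
    [0.0456,-0.003,-0.0757,0.003,0.0163,0,40],
    [0.1,-0.003,-0.077,0.003,0.0163,0,40],
    [0.1306,-0.003,-0.077,0.003,0.0163,0,40],
    [0.1306,-0.003,-0.077,0.003,0.0163,0,40],
    [0.1306,-0.003,-0.077,0.003,0.0163,0,0],
    [0.1306,-0.003,-0.077,0.003,0.0163,0,0],
    [0.1306,-0.003,-0.077,0.003,0.0163,0,0],
    [0.1306,-0.003,-0.077,0.003,0.0163,0,0],
    [0.1306,-0.003,-0.077,0.003,0.0163,0,0],
  ],
  force=60,
)

```text
time: 6.4
tool_pos: [0.5913, 0.08, 0.1141]
tcp_rot: [1.128, 1.258, -1.121]
wrist_force: [9.6, 2.5, -9.3]
width: 0.121
```

>>> jog_arm(
  rows=[
    [0,0,-0.004,0,0,0,0],
    [0,0,-0.008,0,0,0,0],
    [0,0,-0.01,0,0,0,0],
    [0,0,-0.01,0,0,0,0],
  ],
)

```text
time: 6.8
tool_pos: [0.5907, 0.0859, 0.1141]
tcp_rot: [1.122, 1.252, -1.123]
wrist_force: [4.9, -14.6, -1.6]
width: 0.126
```

>>> jog_arm(
  rows=[
    [0,0,-0.006,0,0,0,0],
    [0,0,-0.006,0,0,0,0],
    [0,0,-0.005,0,0,0,0],
    [0,0,-0.005,0,0,0,45],
    [0,0,-0.003,0,0,0,45],
    [0,0,0.0,0,0,0,45],
    [-0.05,0,0,0,0,0,50],
    [-0.1,0,0.0,0,0,0,50],
    [-0.13,0,0.06,0,0,0,50],
    [-0.13,0,0.08,0,0,0,50],
    [-0.13,0,0.08,0,0,0,50],
    [-0.13,0,0.08,0,0,0,50],
  ],
)

```text
time: 8.0
tool_pos: [0.5989, 0.0072, 0.2446]
tcp_rot: [1.124, 1.253, -1.123]
wrist_force: [0.1, 0.7, 0.2]
width: 0.5
```

```bash
python3 - <<'E'
from h import *
imaging.read_camera("top");imaging.read_camera("top")
st=monitor.read_state(); im=imaging.read_camera("wrist"); cv2.imwrite("pics/w4.png",im); print(st["time"],st["tool_pos"],monitor.read_state()["tool_pos"],st["tcp_rot"])
b=imaging.read_camera("scene"); cv2.imwrite("pics/s4.png",b)
cv2.imwrite("pics/t4.png",imaging.read_camera("top"))
z=lambda a,w,h:cv2.convertScaleAbs(cv2.resize(a,(w,h),interpolation=cv2.INTER_CUBIC),alpha=1.4,beta=15)
cv2.imwrite("pics/z4.png",np.hstack([z(im[50:230,200:350],500,600),z(b[240:420,270:360],300,600)]))
E
```

```text
8.1 [0.5983 0.0082 0.2435] [0.5983 0.0084 0.2434] [ 1.1215  1.2549 -1.1234]
```

View pics/z4.png

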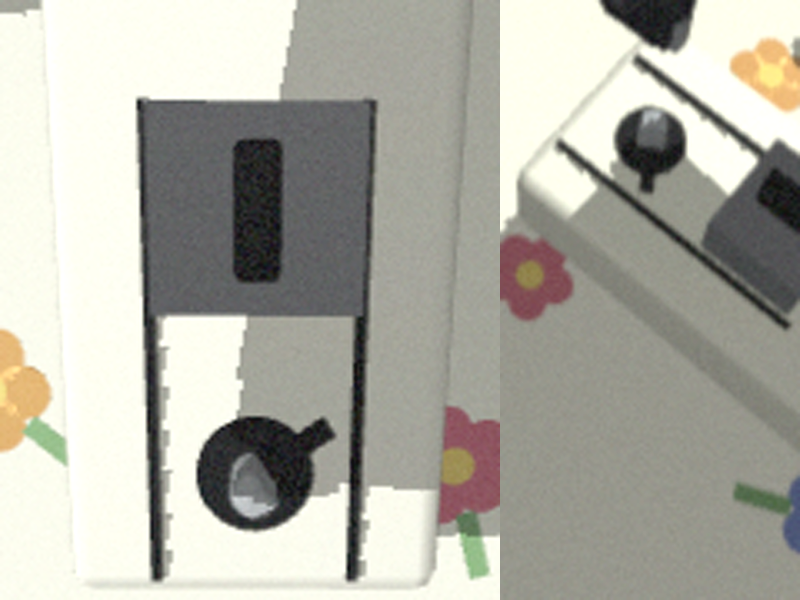

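The guard is now flush with the slot ends, so it is fully open. The bezel is at crop (255,473) with the tab at (325,432). I'll measure the switch and knob.

```bash
python3 - <<'E'
from h import *
from scipy.optimize import least_squares
st=monitor.read_state(); p=cam("wrist",st)
def sw(p,im,x0,y0,x1,y1,th):
    m=(im[y0:y1,x0:x1].max(2)<th).astype(np.uint8)
    c=max(cv2.findContours(m,0,1+0)[0],key=cv2.contourArea)[:,0]+[x0,y0]
    P=np.array([onz(p,q,.0715)[:2] for q in c+0.0])
    g=least_squares(lambda o:np.hypot(*(P-o[:2]).T)-o[2],[*P.mean(0),.02],loss="soft_l1",f_scale=.001).x
    d=np.hypot(*(P-g[:2]).T); tab=P[d>.025].mean(0); print("switch",g,"yaw",np.arctan2(*(tab-g[:2])[::-1]))
sw(p,cv2.imread("pics/w4.png"),255,170,303,212,45)
t=cam("top");s=cam("scene")
sw(t,cv2.imread("pics/t4.png"),214,170,238,198,60)
sw(s,cv2.imread("pics/s4.png"),302,268,328,300,60)
for q in[(257,139),(257,282)]: print("fin",onz(p,(200+q[0]/3.333,50+q[1]/3.333),.136))
for q in[(147,101),(370,101),(362,315),(150,315)]: print("guard top",onz(p,(200+q[0]/3.333,50+q[1]/3.333),.11))
# knob: white line in the two fixed views
for n,f,box in(("top","t4",(330,205,365,255)),("scene","s4",(250,168,278,200))):
    x0,y0,x1,y1=box;im=cv2.imread(f"pics/{f}.png")[y0:y1,x0:x1]
    d=(im.max(2)<60).astype(np.uint8); k=max(cv2.findContours(d,0,1)[0],key=cv2.contourArea); hull=np.zeros_like(d); cv2.fillPoly(hull,[cv2.convexHull(k)],1)
    w=((im.min(2)>90)&(cv2.erode(hull,np.ones((3,3)))>0)).astype(np.uint8); N,l,S,c=cv2.connectedComponentsWithStats(w)
    if N>1:
        i=1+S[1:,4].argmax(); ys,xs=np.where(l==i); P=np.array([onz(t if n=="top" else s,(x+x0,y+y0),.036)[:2] for x,y in zip(xs,ys)])
        vx,vy,_,_=cv2.fitLine(P.astype(np.float32),2,0,.001,.001).ravel(); print(n,"line",P.mean(0),P.min(0),P.max(0),np.arctan2(vy,vx),len(P))
print(rel(st,(.500,-.20,.25),down(0.0)),st["q"])
E
```

```text
switch [ 0.6009 -0.0001  0.0191] yaw 0.6879643824216082
switch [ 0.6021 -0.001   0.0193] yaw 0.7010578741073997
switch [0.6038 0.003  0.0174] yaw 0.7016369750491732
fin [0.5892 0.0997 0.136 ]
fin [0.5932 0.0664 0.136 ]
guard top [0.5594 0.1072 0.11  ]
guard top [0.6177 0.114  0.11  ]
guard top [0.624  0.0589 0.11  ]
guard top [0.5649 0.052  0.11  ]
top line [ 0.5144 -0.2567] [ 0.5035 -0.2579] [ 0.5264 -0.2556] 0.021144308 23
scene line [ 0.5139 -0.2555] [ 0.502  -0.2578] [ 0.5241 -0.2526] 0.08942581 19
(array([-0.0057, -0.122 ,  0.1956]), array([ 0.1166,  0.0059, -0.004 ])) [-0.0243  0.1102  1.7622 -0.0058  1.2648 -0.1392]
```

```bash
python3 - <<'E'
from h import *
st=monitor.read_state(); print(rel(st,(.503,-.257,.17),down(-1.54)))
E
```

```text
(array([ 0.0746, -0.126 ,  0.252 ]), array([ 1.6566,  0.0017, -0.0078]))
```

>>> jog_arm(
  rows=[
    [0,-0.126,0.252,1.6566,0.0017,-0.0078,70],
    [0,-0.126,0.252,1.6566,0.0017,-0.0078,70],
    [0,-0.126,0.252,1.6566,0.0017,-0.0078,70],
    [0,-0.126,0.252,1.6566,0.0017,-0.0078,70],
    [0,-0.126,0.252,1.6566,0.0017,-0.0078,70],
    [0,-0.126,0.252,1.6566,0.0017,-0.0078,70],
    [0.02,-0.126,0.252,1.6566,0.0017,-0.0078,70],
    [0.07,-0.126,0.252,1.6566,0.0017,-0.0078,70],
    [0.0746,-0.126,0.252,1.6566,0.0017,-0.0078,70],
    [0.0746,-0.126,0.252,1.6566,0.0017,-0.0078,70],
    [0.0746,-0.126,0.252,1.6566,0.0017,-0.0078,70],
    [0.0746,-0.126,0.252,1.6566,0.0017,-0.0078,70],
    [0.0746,-0.126,0.252,1.6566,0.0017,-0.0078,70],
    [0.0746,-0.126,0.252,1.6566,0.0017,-0.0078,70],
    [0.0746,-0.126,0.252,1.6566,0.0017,-0.0078,70],
  ],
)

```text
time: 9.75
tool_pos: [0.5031, -0.2568, 0.1701]
tcp_rot: [2.205, 0.036, -2.205]
wrist_force: [-0.8, 0.2, 0.1]
width: 0.702
```

```bash
python3 - <<'E'
from h import *
st=monitor.read_state(); im=imaging.read_camera("wrist"); cv2.imwrite("pics/w5.png",im); print(st["time"],st["tool_pos"],monitor.read_state()["tool_pos"],st["tcp_rot"],st["q"])
z=lambda a,w,h:cv2.convertScaleAbs(cv2.resize(a,(w,h),interpolation=cv2.INTER_CUBIC),alpha=1.5,beta=20)
cv2.imwrite("pics/z5.png",z(im[110:290,180:380],667,600))
E
```

```text
9.75 [ 0.5031 -0.2568  0.1701] [ 0.503  -0.2568  0.1701] [ 2.2052  0.0359 -2.2047] [-0.5161  0.1035  1.9089  0.      1.1289  1.0221]
```

View pics/z5.png

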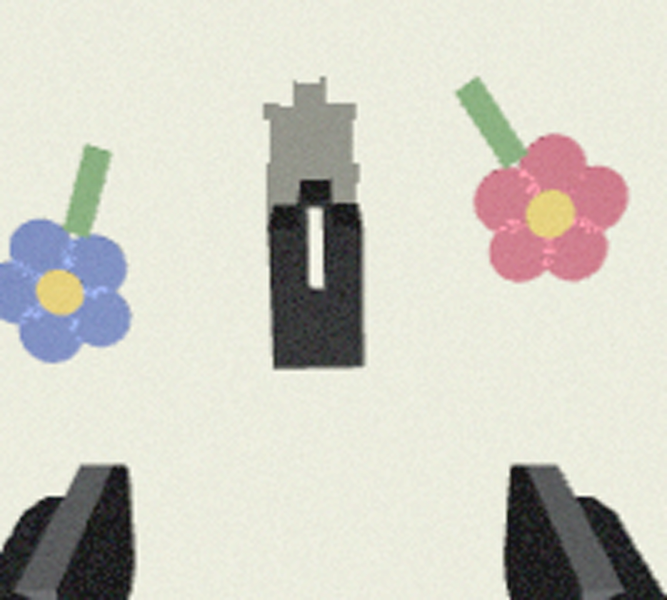

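The knob is seen from above: the back top edge runs (274,367) to (364,365) in the crop, the front top edge is at about y=225, and the line runs (315,207) to (316,287).

```bash
python3 - <<'E'
from h import *
st=monitor.read_state(); p=cam("wrist",st)
P=[onz(p,(180+x/3.333,110+y/3.333),.036) for x,y in[(274,367),(364,365),(362,227),(272,225),(315,207),(316,287)]]
print(np.array(P)); b=(P[0]+P[1])/2; f=(P[2]+P[3])/2; yaw=np.arctan2(*(P[4]-P[5])[1::-1]); e=P[0]-P[1]; yb=np.arctan2(-e[0],e[1]); d=f-b
print("yaws",yaw,yb,np.arctan2(d[1],d[0]),"len",np.linalg.norm(d)); y=(yaw+yb)/2
c=b+.022*np.array([np.cos(y),np.sin(y),0]); print("centre",c)
print(rel(st,(c[0],c[1],.006),down(y-np.pi/2)))
E
```

```text
[[ 0.4755 -0.2455  0.036 ]
 [ 0.4771 -0.2729  0.036 ]
 [ 0.5199 -0.2703  0.036 ]
 [ 0.5197 -0.2441  0.036 ]
 [ 0.5254 -0.2564  0.036 ]
 [ 0.5013 -0.2575  0.036 ]]
yaws 0.04402662884778709 0.05596762446642387 0.046129219627074926 len 0.04354311626330056
centre [ 0.4983 -0.2581  0.036 ]
(array([0.1641, 0.0011, 0.0048]), array([-0.0178, -0.0002, -0.0001]))
```

>>> jog_arm(
  rows=[
    [0.05,0.001,0.005,-0.019,0,0,70],
    [0.1,0.001,0.005,-0.019,0,0,65],
    [0.14,0.001,0.005,-0.019,0,0,60],
    [0.164,0.001,0.005,-0.019,0,0,60],
    [0.164,0.001,0.005,-0.019,0,0,60],
    [0.164,0.001,0.005,-0.019,0,0,60],
    [0.164,0.001,0.005,-0.019,0,0,0],
    [0.164,0.001,0.005,-0.019,0,0,0],
    [0.164,0.001,0.005,-0.019,0,0,0],
    [0.164,0.001,0.005,-0.019,0,0,0],
    [0.164,0.001,0.005,-0.019,0,0,0],
    [0.164,0.001,0.005,-0.019,0,0,0],
  ],
  force=80,
)

```text
time: 11.0
tool_pos: [0.5003, -0.2593, 0.0088]
tcp_rot: [2.199, 0.053, -2.189]
wrist_force: [-0.0, -0.7, 7.6]
width: 0.314
```

```bash
python3 - <<'E'
from h import *
st=monitor.read_state(); print(st["tool_pos"],st["wrist_force"],st["width"]*.085); im=imaging.read_camera("wrist"); cv2.imwrite("pics/w6.png",im)
M=R.from_rotvec(st["tcp_rot"]).as_matrix(); print(M)
# target above the spindle at knob yaw .70
print(rel(st,(.601,0,.13),down(.70-np.pi/2)))
E
```

```text
[ 0.5003 -0.2593  0.0088] [-0.0381 -0.7272  7.588 ] 0.02671765796646999
[[ 0.0047  0.0513 -0.9987]
 [-0.0026 -0.9987 -0.0513]
 [-1.      0.0028 -0.0045]]
(array([-0.1214, -0.2534, -0.1144]), array([-0.6487, -0.0035, -0.0042]))
```

Gripped at 26.7 mm. I'll lift, hover over the spindle in the placing orientation and measure the spindle with the same camera geometry, so the bias cancels.

>>> jog_arm(
  rows=[
    [-0.05,0,0,0,0,0,0],
    [-0.1,0,0,0,0,0,0],
    [-0.15,0,0,0,0,0,0],
    [-0.2,-0.02,-0.01,-0.1,0,0,0],
    [-0.22,-0.06,-0.03,-0.25,-0.0035,-0.004,0],
    [-0.2214,-0.1,-0.05,-0.4,-0.0035,-0.004,0],
    [-0.2214,-0.15,-0.07,-0.5,-0.0035,-0.004,0],
    [-0.2214,-0.2,-0.09,-0.6487,-0.0035,-0.0042,0],
    [-0.2214,-0.24,-0.11,-0.6487,-0.0035,-0.0042,0],
    [-0.2214,-0.2534,-0.1144,-0.6487,-0.0035,-0.0042,0],
    [-0.2214,-0.2534,-0.1144,-0.6487,-0.0035,-0.0042,0],
    [-0.2214,-0.2534,-0.1144,-0.6487,-0.0035,-0.0042,0],
    [-0.2214,-0.2534,-0.1144,-0.6487,-0.0035,-0.0042,0],
  ],
)

```text
time: 12.35
tool_pos: [0.6, -0.0012, 0.2301]
tcp_rot: [1.816, 0.661, -1.817]
wrist_force: [0.3, 0.2, -1.1]
width: 0.313
```

```bash
python3 - <<'E'
from h import *
imaging.read_camera("scene")
st=monitor.read_state(); im=imaging.read_camera("wrist"); cv2.imwrite("pics/w7.png",im); print(st["time"],st["tool_pos"],monitor.read_state()["tool_pos"],st["width"],st["tcp_rot"])
z=lambda a,w,h:cv2.convertScaleAbs(cv2.resize(a,(w,h),interpolation=cv2.INTER_CUBIC),alpha=1.5,beta=20)
cv2.imwrite("pics/z7.png",z(im[150:300,200:350],600,600))
E
```

```text
12.4 [ 0.6001 -0.0013  0.2301] [ 0.6001 -0.0013  0.2301] 0.3162166353686681 [ 1.8163  0.6608 -1.817 ]
```

View pics/z7.png

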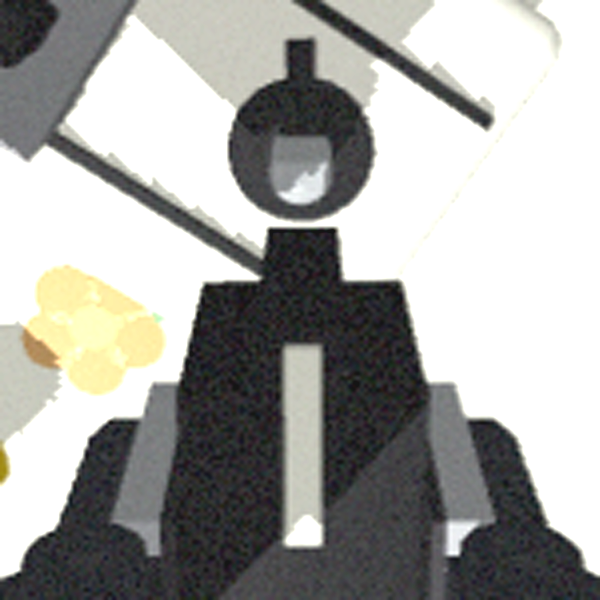

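The held knob's nose points at the tab, and both are vertical in the image. The bezel is at crop (301,148), the nose's bottom edge at y=228 and the body's bottom front edge at y=282.

```bash
python3 - <<'E'
from h import *
from scipy.optimize import least_squares
st=monitor.read_state(); p=imaging.camera_params("wrist"); T=p["T_tool_cam"]; im=cv2.imread("pics/w7.png")
def onx(uv,x):
    d=T[:3,:3]@[(uv[0]-p["cx"])/p["fx"],(uv[1]-p["cy"])/p["fy"],1]; c=T[:3,3]; return c+d*(x-c[0])/d[0]
f=lambda x,y:(200+x/4-.4,150+y/4-.4)
for n,q,x,kx in[("nose bot",(303,228),.0088,.030),("nose botL",(268,228),.0088,.030),("nose botR",(338,228),.0088,.030),("body bot L",(203,282),.0088,.022),("body bot R",(402,282),.0088,.022),("line a",(303,345),-.0272,.0275),("line b",(303,545),-.0272,.003)]:
    P=onx(f(*q),x); print(n,P,"knob centre z",P[2]+kx)
h=st["tool_pos"][2]
m=(im[155:206,254:296].max(2)<45).astype(np.uint8)
for n,r in(("bezel",.0715),):
    for q in[(301,148),(229,148),(374,148),(301,78),(301,219),(300,40)]: print(n,onx(f(*q),h-r))
print("spindle tip flat edge/bottom",onx(f(301,137),h-.098),onx(f(301,205),h-.098),onx(f(271,165),h-.098),onx(f(332,165),h-.098))
E
```

```text
nose bot [ 0.0088  0.0006 -0.0274] knob centre z 0.0025587725522063925
nose botL [ 0.0088 -0.0041 -0.0274] knob centre z 0.0025603072279385478
nose botR [ 0.0088  0.0054 -0.0274] knob centre z 0.002557237874241995
body bot L [ 0.0088 -0.0132 -0.0196] knob centre z 0.002442879046970624
body bot R [ 0.0088  0.0144 -0.0196] knob centre z 0.0024340552235304555
line a [-0.0272  0.0006 -0.0259] knob centre z 0.0015856904598991577
line b [-0.0272  0.0006 -0.0012] knob centre z 0.0018342521186875379
bezel [ 0.1586  0.0001 -0.0012]
bezel [ 0.1586 -0.0191 -0.0012]
bezel [ 0.1586  0.0196 -0.0013]
bezel [ 0.1586  0.0002 -0.0201]
bezel [0.1586 0.0001 0.0186]
bezel [ 0.1586 -0.0001 -0.0301]
spindle tip flat edge/bottom [ 0.1321  0.0002 -0.0106] [0.1321 0.0002 0.0066] [ 0.1321 -0.0072 -0.0036] [ 0.1321  0.0078 -0.0036]
```

>>> jog_arm(
  rows=[
    [0.04,-0.0004,-0.0035,0,0,0,0],
    [0.08,-0.0004,-0.0035,0,0,0,0],
    [0.105,-0.0004,-0.0035,0,0,0,0],
    [0.115,-0.0004,-0.0035,0,0,0,0],
    [0.118,-0.0004,-0.0035,0,0,0,0],
    [0.118,-0.0004,-0.0035,0,0,0,0],
    [0.118,-0.0004,-0.0035,0,0,0,0],
  ],
)

```text
time: 13.15
tool_pos: [0.6042, 0.0009, 0.1142]
tcp_rot: [1.82, 0.659, -1.814]
wrist_force: [-0.4, -0.0, -1.0]
width: 0.314
```

```bash
python3 - <<'E'
from h import *
st=monitor.read_state(); print(st["time"],st["tool_pos"],st["wrist_force"],rel(st,(.6001,-.0013,.2301),down(.7-np.pi/2)))
im=imaging.read_camera("wrist"); b=imaging.read_camera("scene")
z=lambda a,w,h:cv2.convertScaleAbs(cv2.resize(a,(w,h),interpolation=cv2.INTER_CUBIC),alpha=1.5,beta=20)
cv2.imwrite("pics/z8.png",np.hstack([z(im[150:300,200:300],400,600),z(b[240:330,280:340],400,600)]))
E
```

```text
13.15 [0.6042 0.0009 0.1142] [-0.4237 -0.0237 -0.9554] (array([-0.1159, -0.0006,  0.0042]), array([-0.0025, -0.0023, -0.0026]))
```

View pics/z8.png

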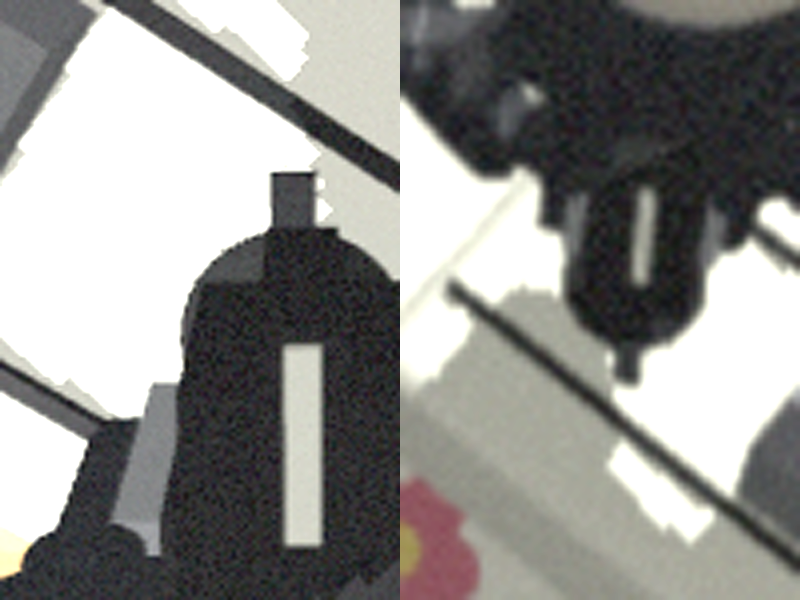

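The tab centre is at crop x=293 against the nose centre at 303, so there is a slight lateral offset. I'll quantify it.

```bash
python3 - <<'E'
from h import *
st=monitor.read_state(); p=imaging.camera_params("wrist"); T=p["T_tool_cam"]; h=st["tool_pos"][2]
def onx(uv,x):
    d=T[:3,:3]@[(uv[0]-p["cx"])/p["fx"],(uv[1]-p["cy"])/p["fy"],1]; c=T[:3,3]; return c+d*(x-c[0])/d[0]
f=lambda x,y:(200+x/4-.4,150+y/4-.4)
for q in[(271,173),(315,173),(182,330),(271,228),(340,232)]: print(onx(f(*q),h-.0715))
E
```

```text
[ 0.0426 -0.0046 -0.026 ]
[ 0.0426  0.0026 -0.026 ]
[ 0.0426 -0.0202  0.002 ]
[ 0.0426 -0.0047 -0.0165]
[ 0.0426  0.0069 -0.0158]
```

>>> jog_arm(
  rows=[
    [0.002,-0.0015,0,-0.0025,-0.002,-0.0026,0],
    [0.005,-0.0015,0,-0.0025,-0.002,-0.0026,0],
    [0.007,-0.0015,0,-0.0025,-0.002,-0.0026,0],
    [0.009,-0.0015,0,-0.0025,-0.002,-0.0026,0],
    [0.011,-0.0015,0,-0.0025,-0.002,-0.0026,0],
    [0.013,-0.0015,0,-0.0025,-0.002,-0.0026,0],
    [0.013,-0.0015,0,-0.0025,-0.002,-0.0026,0],
  ],
)

```text
time: 13.95
tool_pos: [0.6027, 0.0021, 0.1005]
tcp_rot: [1.815, 0.663, -1.816]
wrist_force: [0.3, -0.7, -0.2]
width: 0.313
```

At 6 mm below the tip height there is no axial force, so the bore is on the spindle. I'll continue down.

>>> jog_arm(
  rows=[
    [0.003,0,0,0,0,0,0],
    [0.006,0,0,0,0,0,0],
    [0.008,0,0,0,0,0,0],
    [0.009,0,0,0,0,0,0],
    [0.01,0,0,0,0,0,0],
    [0.01,0,0,0,0,0,0],
    [0.01,0,0,0,0,0,0],
  ],
)

```text
time: 14.65
tool_pos: [0.6027, 0.0021, 0.0908]
tcp_rot: [1.815, 0.663, -1.816]
wrist_force: [-2.2, -1.6, 1.5]
width: 0.317
```

>>> jog_arm(
  rows=[
    [0.002,0,0,0,0,0,0],
    [0.004,0,0,0,0,0,0],
    [0.006,0,0,0,0,0,0],
    [0.0075,0,0,0,0,0,0],
    [0.0085,0,0,0,0,0,0],
    [0.0085,0,0,0,0,0,0],
    [0.0085,0,0,0,0,0,0],
    [0.0085,0,0,0,0,0,0],
  ],
)

```text
time: 15.45
tool_pos: [0.6028, 0.0021, 0.0832]
tcp_rot: [1.815, 0.663, -1.816]
wrist_force: [-4.1, -0.4, 7.6]
width: 0.311
```

>>> jog_arm(
  rows=[
    [0.001,0,0,0,0,0,0],
    [0.001,0,0,0,0,0,0],
    [0.001,0,0,0,0,0,0],
    [0.001,0,0,0,0,0,0],
    [0.001,0,0,0,0,0,0],
    [0.001,0,0,0,0,0,0],
    [0.001,0,0,0,0,0,0],
    [0.001,0,0,0,0,0,0],
  ],
)

```text
time: 16.25
tool_pos: [0.6028, 0.0021, 0.083]
tcp_rot: [1.815, 0.663, -1.816]
wrist_force: [-3.5, -1.3, 7.3]
width: 0.313
```

```bash
python3 - <<'E'
from h import *
st=monitor.read_state(); print(st["time"],st["tool_pos"],st["wrist_force"],st["torque"],st["width"])
im=imaging.read_camera("wrist"); b=imaging.read_camera("scene")
z=lambda a,w,h:cv2.convertScaleAbs(cv2.resize(a,(w,h),interpolation=cv2.INTER_CUBIC),alpha=1.5,beta=20)
cv2.imwrite("pics/z9.png",np.hstack([z(im[100:300,150:350],400,400),z(b[230:350,270:390],400,400)]))
E
```

```text
16.25 [0.6028 0.0021 0.083 ] [-3.493  -1.293   7.2932] [-0.1561  0.7209 -0.0642] 0.31270662156617507
```

View pics/z9.png

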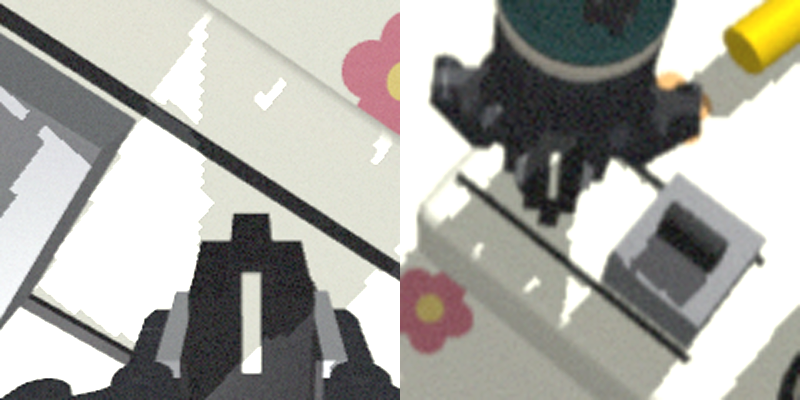

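The knob sits low over the bezel, which it now hides, and it is still gripped. The guard is still at its slot end, so I'm handing in.

```bash
python3 -c "
from workcell import finish_job
print(finish_job())"
```

```text
the job is handed in; nothing more can be done
None
```

I opened the guard to its end stop, fitted the knob on the D spindle, pressed it in, and handed the job in at about 16 s with the gripper still holding it down. The hand-in gave no verdict.

**Guard:** My first pull did not leave it fully open. I had backed off 6 mm while still gripping the fin, so it had moved only about 64 mm. I regripped it, pushed to the stop and released there. It then measured about 84 mm from the spindle and looked flush with the slot ends. In the last picture it was still in that position.

**Knob:** I corrected about 4 mm and then 1.5 mm of offset over the spindle before inserting. It went on with no axial force. The first spring force came at tool height 0.0908 m, the height I expected for fully home.

**Last readings:**
- **Height:** the tool was at 0.083 m, which puts the knob's underside about 4 mm above the deck.
- **Push:** about 8.3 N, corrected by about 1 N for the reading before contact. By the spring figures that is roughly 7.4 mm pressed in; the change in tool height gives 7.8 mm.
- **Grip:** opening about 27 mm with the grip set to 80 N.

**Checks that disagreed:** The first switch positions from the three cameras differed by up to 7 mm, partly because one picture was taken while the arm was still moving. At rest they agreed within about 4 mm. I placed the knob by its offset from the switch in the wrist camera.

I saw no contact with the can, tumbler, coil stand or torch, but I did not measure their positions again at the end.

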